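# Fence the block row, then present the spare insert over the gap

## Robot

A 6-joint arm with a two-finger parallel gripper is mounted at the origin on the work surface. World frame = base frame: x ahead of the robot, y to its left, z up, the work surface at z = 0. Lengths are in m, angles in rad, forces in N, time in s.
With the tool pointing down it reaches from about 0.35 to 0.975 m from the base axis. Payload 7.1 kg.
Tool frame: the origin (TCP) lies on the centre line of the jaws, within the pads' length; the fingertips stand 8 mm ahead of it and the grasp point (between the pads) lies 11 mm behind it; z points along the fingers, y is the line along which they close (so a half turn about z gives the same grasp; the last joint's range is limited). The gripper opens to 88 mm and grips with 3 to 60 N. Pads are 20 mm wide; open, the fingers measure 115 mm over their backs; the gripper's body (75 mm by 178 mm) begins 61 mm behind the grasp point.
Start: joints at [1.136, 0.423, 1.63, -0, 1.089, -0.019], TCP at [0.252, 0.572, 0.196] pointing down, gripper open.
Joint ranges: [-3, 3], [-0.9, 2.11], [0.09, 2.58], [-1.31, 4.45], [0.11, 2.69], [-2.54, 2.54]. Speed limits (rad/s): [2.39, 2.39, 3.01, 3.14, 3.14, 3.14].

## Interface

Orientations are given as a unit quaternion [w, x, y, z].
In Python, from bench import * gives the robot as it stands.
- The arm moves only by the tool step_arm, never from a script. Its argument "plan" is a list of rows, each a list of 5 numbers: the closure, from 0 (fully open) to 1 (shut), then the shift along the tool's x, y, z in units of 60 mm (1.0 is 60 mm), then the turn about the tool's z in units of 8 degrees (1.0 is 8 degrees). A call has 1 to 20 rows; each row shifts and turns the commanded pose from where the row before left it, along the tool's axes as they then stand; what a row does not reach is not made up. A row lasts 1/8 s, in which the tool goes at most 62.5 mm and 10.7 degrees, less where a joint would pass 70% of its speed; a pose out of reach is approached as far as the arm can. A call is refused whole if a number of a shift passes 1 or a number of a turn 1, either way. A call with a gripper value outside its range is refused whole. The fingers move at their own pace and stop on an object; "force" is the grip in N (left out, the last holds). Time passes only in rows, so rows that do not move let the fingers close. It gives the time, the measured TCP pose, the force, the opening and the grip force at its end, in the units of the state.
- observe(): the state, without advancing time (a new reading comes with each control period).
- read_camera(name): name is "scene" or "top"; returns a dict with "frame" (420x560x3 uint8, red, green, blue), "depth" (420x560 float32, m along the optical axis (not along the pixel's ray), 0 where there is no reading), "K" (3x3 intrinsics, pixels), "T" (4x4, takes a point from camera to world coordinates). Camera axes: x right, y down, z forward; pixel columns grow to the right and rows downward; lengths in m; the calibration is good to about 2 mm. A picture is of the moment at which its call begins.
- job_done(): hands the job in; it is judged then, once.
Trained networks look in the newest picture that a camera, given by its name, has taken for a name from the list of things; names that differ only in an ending like _2 or _b are one class to them, and where a whole thing is asked for, a point or a joint stands for the part that bears it (a point fixed in the world has none). Each returns a list of dicts, best first, with "confidence" (0 to 1); they miss things now and then, are a little off and sometimes report something else, mostly with a low value. They report only what shows in the picture. A call takes as long as a camera call.
- cut_out(camera, query): "region" (420x560 bool, what is visible of it).
- landmark_of(camera, query): "centre" ([x, y, z] in m, in world coordinates, good to about 4 mm: a listed point, or the origin of a listed thing).
The state is a dict: "t": time; "q": joint angles; "joint_velocities": joint speeds; "tau": joint torques, N m; "tool_pos": TCP position; "tcp_rot": TCP orientation; "contact_force": force on the tool from outside, world axes, zero at the start; "torque": the same for the moment, N m; "gripper_width": finger opening in m; "gripper_force": force on a finger pad.
Only numpy, scipy, OpenCV 4.12 (cv2) and the standard library are available. Lean on these libraries where they do the work, as an engineer would, in place of code of your own. Each camera call takes 0.05 s, during which the arm holds its last target. There are 200 camera calls.

## Task

The row of grey H-shaped blocks on the plywood board has one empty place. Lay the straightedge on the bench flush against the front of the board, spanning that empty place, and let go of it; then swing the bin's cover flap up until it stands open by itself, draw out the spare H-shaped insert hidden beneath, and present it directly over the empty place, level, lined up like its neighbours and a few centimetres above their tops. Finish holding it still there, with the straightedge still flush and the flap still open, and do not disturb the tape roll, the white can or the screwdriver.

Things in the scene. Friction and masses are not known exactly. Their poses are not given: they have to be found in the camera images.
- board: fixed plywood board, 110 (x) x 240 (y) x 18 mm high, left or right of the bin; origin: centre of its underside. Front edge: upright face at x = -55 mm, robot side. On top a row of 5 places at x = -25, y = -80, -40, 0, 40, 80 mm: 4 hold blocks 24 mm high (tops at z = 42 mm, front ends flush with the board's front edge), 1 is empty. Behind the row a wooden strip 14 mm high
- gap: the empty place in the row, marked by a thin dark pad 60 (x) x 34 (y) mm on the board's top; origin at its centre, level with the board's top; axes parallel to the board's. It is any one of the five places
- block0: fixed grey H-shaped block of the row, same size and pose convention as insert, its underside on the board's top. Which block stands in which place changes from run to run; they are all alike
- block1: fixed grey H-shaped block of the row, same size and pose convention as insert, its underside on the board's top. Which block stands in which place changes from run to run; they are all alike
- block2: fixed grey H-shaped block of the row, same size and pose convention as insert, its underside on the board's top. Which block stands in which place changes from run to run; they are all alike
- block3: fixed grey H-shaped block of the row, same size and pose convention as insert, its underside on the board's top. Which block stands in which place changes from run to run; they are all alike
- straightedge: loose aluminium bar, 40 (x) x 240 (y) x 26 mm, 0.4 kg, lying on the bench before the board; origin: centre of its underside. Working face at x = +20 mm faces the board; when flush its origin is at board x = -75 mm. Upright black grip on top, 20 (x) x 30 (y) mm, centred at x = -6, y = 0, z = 26 to 66 mm; pinch it from above over its 30 mm, fingers closing along the bar
- bin: fixed open-topped grey metal bin, 130 (x) x 170 (y) x 60 mm high, walls and floor 5 mm thick; origin at the centre of its underside, inner floor at z = 5 mm. Covered by a flap hinged along its far (+x) top edge
- flap (a joint): opening angle of the aluminium cover flap: 0 is shut (level), 1.57 is upright, 1.9 is the stop. The hinge is stiff and the flap stays where it is left; about 2 to 3 N at the tab move it
- flap_tab (a point): centre of the black tab jutting level from the middle of the flap's front edge, 44 (x) x 30 (y) x 12 mm thick, outer 40 mm clear of the bin. Shut: bin x = -92, z = 64 mm; 157 mm from the hinge. Pinch it from above over its 30 mm, fingers closing along the bin's y; it can turn between the pads as the flap swings. Its axes turn with the flap
- flap_hinge (a point): middle of the flap's hinge line, at bin x = 65 mm, z = 63 mm; the line runs along the bin's y. The flap opens up and away from the robot, towards the bin's +x
- insert: the spare insert: loose grey block, an H seen from above, 60 (x) x 34 (y) x 24 mm high, two legs 11 mm wide along x, about 80 g; origin: centre of its underside. Lies flat on the bin's floor under the flap, long axis within 0.35 rad of the bin's x; pinch it over its 34 mm, across the legs. Half a turn leaves it the same
- tape: bystander: tape roll lying flat, 96 mm across, 48 mm high; origin at the centre of its underside
- can: bystander: standing white can, 62 mm across, 160 mm high; origin at the centre of its underside
- driver: bystander: screwdriver lying on the bench along its x, 180 mm long

How it is judged:
On the way, in this order (a step that is already met when the one before it is completed fails the run):
1. the straightedge lies on the bench flush against the board's front edge, spanning the empty place, and is let go (x of straightedge in the frame of board between -0.079 and -0.07 m and angle between the y axis of straightedge and the y axis of board, either way round below 0.03 rad and angle between straightedge's own z axis and vertical below 0.06 rad and height (world z) of straightedge below 0.004 m and y of gap in the frame of straightedge between -0.105 and 0.105 m and contact force between the fingers and straightedge below 0.1 N), for 0.2 s.
2. the flap is swung up past 1.25 rad (value of joint flap above 1.25 rad), for 0.2 s.
3. the insert is lifted out of the bin by the fingers (height (world z) of insert above 0.07 m and contact force between the fingers and insert above 1 N and contact force between insert and board below 0.05 N and contact force between insert and bin below 0.05 N and contact force between insert and straightedge below 0.05 N and contact force between insert and block0 below 0.05 N and contact force between insert and block1 below 0.05 N and contact force between insert and block2 below 0.05 N and contact force between insert and block3 below 0.05 N and contact force between insert and tape below 0.05 N and contact force between insert and can below 0.05 N and contact force between insert and driver below 0.05 N), for 0.1 s.
At the end, for the whole second after the job is handed in: Insert held still by the fingers, touching nothing else, within 15 mm of above the empty place, 8 to 90 mm over the block tops, lined up and level within 0.14 rad; straightedge on the bench, flush within 4 mm and 0.03 rad, spanning the place (middle within 105 mm); flap beyond 1.25 rad (horizontal distance between insert and gap below 0.015 m and z of insert in the frame of gap between 0.032 and 0.114 m and angle between the x axis of insert and the x axis of gap, either way round below 0.14 rad and angle between insert's own z axis and vertical below 0.14 rad and linear speed of insert below 0.02 m/s and angular speed of insert below 0.2 rad/s and value of joint flap above 1.25 rad and linear speed of straightedge below 0.01 m/s and contact force between the fingers and insert above 1 N and contact force between insert and board below 0.05 N and contact force between insert and bin below 0.05 N and contact force between insert and straightedge below 0.05 N and contact force between insert and block0 below 0.05 N and contact force between insert and block1 below 0.05 N and contact force between insert and block2 below 0.05 N and contact force between insert and block3 below 0.05 N and contact force between insert and tape below 0.05 N and contact force between insert and can below 0.05 N and contact force between insert and driver below 0.05 N and x of straightedge in the frame of board between -0.079 and -0.07 m and angle between the y axis of straightedge and the y axis of board, either way round below 0.03 rad and angle between straightedge's own z axis and vertical below 0.06 rad and height (world z) of straightedge below 0.004 m and y of gap in the frame of straightedge between -0.105 and 0.105 m); the arm keeps its last pose, push and grip.
It fails at once if the roll of tape is moved more than 20 mm (distance of tape from where it was at the start of the episode above 0.02 m).
It fails at once if the white can is moved more than 20 mm (distance of can from where it was at the start of the episode above 0.02 m).
It fails at once if the screwdriver is moved more than 20 mm (distance of driver from where it was at the start of the episode above 0.02 m).
It also fails if it takes over 64 s, if anything falls off the work surface, if the arm or the gripper's body presses on something with over 40 N, if the wrist force passes 120 N, or if a joint passes its speed limit or range.

## Working session

There is one attempt and no reset: what is moved stays moved. The work goes in short steps, Python scripts to look and compute and a tool call to move; the robot and the scene stay as the last step left them, time stands still between calls to the robot, and variables do not carry over. Pictures are saved under pics/ and viewed, at most 10 in all, crops included, and the job is handed in when it is done.

Besides the shell and the picture viewer there is one more tool, called by a JSON object that holds its "name" and its "arguments", one argument or row to a line. step_arm: Moves the arm, as the interface text tells. Its arguments: {"type":"object","properties":{"plan":{"type":"array"},"force":{"type":"number"}},"required":["plan"]}

```bash
mkdir -p pics
cat > h.py <<'E'
from bench import *
import numpy as np, cv2
from scipy.spatial.transform import Rotation as R
def cloud(c):
    d=c["depth"];v,u=np.indices(d.shape);K=c["K"]
    P=np.stack([(u-K[0,2])/K[0,0]*d,(v-K[1,2])/K[1,1]*d,d],-1)
    return P@c["T"][:3,:3].T+c["T"][:3,3]
def rot(s): 
    q=s["tcp_rot"];return R.from_quat([q[1],q[2],q[3],q[0]]).as_matrix()
def rect(cam,c,name,zmin,zmax):
    r=cut_out(cam,name)
    if not r: return None
    P=cloud(c)[r[0]["region"]&(c["depth"]>0)]
    P=P[(P[:,2]>zmin)&(P[:,2]<zmax)]
    return r[0]["confidence"],cv2.minAreaRect((P[:,:2]*1000).astype(np.float32)),P
E
cat > a.py <<'E'
from h import *
s=observe();print(s["t"],s["tool_pos"],rot(s).round(3).tolist(),s["gripper_width"])
for cam in ["top","scene"]:
    c=read_camera(cam);cv2.imwrite(f"pics/{cam}0.png",c["frame"][:,:,::-1])
    print(cam,c["T"][:3,3].round(3))
    for n in ["board","gap","block0","straightedge","bin","flap_tab","flap_hinge","insert","tape","can","driver"]:
        print(n,[(round(l["confidence"],2),np.round(l["centre"],4).tolist()) for l in landmark_of(cam,n)[:5]])
    for n,a,b in [("board",.012,.024),("straightedge",.02,.031),("flap",.05,.075),("gap",.01,.03),("bin",.04,.08),("driver",.002,.06)]:
        r=rect(cam,c,n,a,b)
        if r: print(n,r[0],np.round(r[1][0],1),np.round(r[1][1],1),round(r[1][2],2),len(r[2]))
E
python3 a.py
```

```text
0.0 [0.25219932 0.57121679 0.1956044 ] [[-0.915, 0.404, -0.001], [0.404, 0.915, -0.001], [0.0, -0.002, -1.0]] 0.08811873737734903
top [ 0.48  -0.015  0.895]
board [(0.9, [0.5673, -0.2081, 0.0028])]
gap [(0.89, [0.5484, -0.1269, 0.0184])]
block0 [(0.96, [0.5375, -0.2079, 0.0201]), (0.74, [0.5482, -0.1661, 0.017]), (0.73, [0.5327, -0.2841, 0.0177]), (0.57, [0.5334, -0.2435, 0.0237])]
straightedge [(0.93, [0.4284, -0.1802, -0.001])]
bin [(0.84, [0.5828, 0.219, -0.0005])]
flap_tab [(0.77, [0.4948, 0.2219, 0.0632])]
flap_hinge [(0.92, [0.6523, 0.2156, 0.0615])]
insert []
tape [(0.76, [0.7576, -0.1323, -0.0033])]
can [(0.78, [0.7657, 0.0384, 0.0013])]
driver [(0.91, [0.5813, 0.0103, 0.0027])]
board 0.72 [ 566.9 -209.8] [240.3 110.8] 84.32 1871
straightedge 0.9 [ 429.1 -177.9] [240.   40.1] 79.89 1767
flap 0.87 [563.9 215.2] [170.9 175.3] 87.27 4939
gap 0.85 [ 550.1 -128.4] [33.9 59.7] 82.61 368
bin 0.58 [567.3 215. ] [170.9 182.1] 87.27 5180
driver 0.77 [585.2   9.4] [177.5  25.6] 5.51 511
scene [ 1.11  -0.573  0.652]
board [(0.74, [0.5674, -0.2056, 0.0012])]
gap [(0.86, [0.5529, -0.1236, 0.0178])]
block0 [(0.94, [0.5344, -0.2904, 0.0166]), (0.92, [0.5337, -0.2418, 0.0193]), (0.66, [0.5403, -0.1638, 0.0227]), (0.64, [0.5403, -0.2064, 0.0173])]
straightedge [(0.67, [0.4238, -0.1774, -0.0019])]
bin [(0.78, [0.5822, 0.2113, 0.0034])]
flap_tab [(0.55, [0.4936, 0.222, 0.0634])]
flap_hinge [(0.7, [0.6522, 0.2112, 0.0618]), (0.66, [0.5857, 0.0086, -0.0003])]
insert []
tape [(0.81, [0.7536, -0.1335, 0.004])]
can [(0.71, [0.7603, 0.0417, -0.0007])]
driver [(0.75, [0.5868, 0.0104, 0.0015])]
board 0.7 [ 566.4 -209.3] [241.6 113.4] 84.1 2379
straightedge 0.91 [ 428.3 -178. ] [240.3  44.9] 80.39 1624
flap 0.74 [565.5 215.8] [175.9 172.9] 87.55 2445
gap 0.54 [ 551.7 -122.5] [32.7 60.3] 73.28 270
bin 0.67 [566.9 214.8] [177.9 181.9] 87.57 3202
driver 0.77 [556.4   4.2] [114.8  24.9] 6.01 443
```

View pics/top0.png

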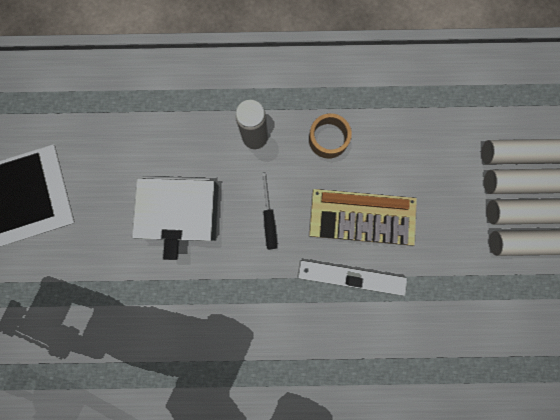

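```bash
cat > b.py <<'E'
from h import *
c=read_camera("top")
for n,a,b in [("board",.012,.024),("straightedge",.02,.031),("flap",.055,.075)]:
    r=rect("top",c,n,a,b);print(n,r[0],np.round(r[1][0],1),np.round(r[1][1],1),round(r[1][2],2),np.round(cv2.boxPoints(r[1]),1).tolist())
P=cloud(c);m=(P[...,2]>.032)&(P[...,2]<.048)&(P[...,1]<-.08)&(P[...,1]>-.34)&(P[...,0]>.47)&(P[...,0]<.62)
n,l,st,ce=cv2.connectedComponentsWithStats(m.astype(np.uint8))
for i in range(1,n):
    if st[i,4]>60: print("blk",st[i,4],cv2.minAreaRect((P[l==i][:,:2]*1000).astype(np.float32)))
g=(P[...,2]>.045)&(P[...,2]<.08)&(P[...,1]<-.08)&(P[...,0]<.47)
print("grip",cv2.minAreaRect((P[g][:,:2]*1000).astype(np.float32)),g.sum())
E
python3 b.py
```

```text
Traceback (most recent call last):
  File "b.py", line 4, in <module>
    r=rect("top",c,n,a,b);print(n,r[0],np.round(r[1][0],1),np.round(r[1][1],1),round(r[1][2],2),np.round(cv2.boxPoints(r[1]),1).tolist())
                                  ~^^^
TypeError: 'NoneType' object is not subscriptable
```

The top view shows the board at about (363,217) with its gap at the left end (328,225). The straightedge is at (353,277), the bin with its tab at (171,245), the screwdriver at (268,215), the can at (252,120) and the tape at (330,135). This agrees with the network results, so I'll use the first-call rectangles: board yaw -5.7°, bar yaw -10°, flap yaw -2.7°.

```bash
cat > go.py <<'E'
# usage: go.py ang x y z ... : units for turn (tool y to world angle ang, deg) then shifts through waypoints (mm)
from h import *
import sys
s=observe();M=rot(s);a=np.array(sys.argv[1:],float)
cur=np.degrees(np.arctan2(M[1,1],M[0,1]));print("t",s["t"],"pos",(s["tool_pos"]*1000).round(1),"ang",cur.round(2),"q",np.round(s["q"],2))
print("turn units",round((cur-a[0])/8,3))
M=R.from_euler("z",a[0]-cur,degrees=True).as_matrix()@M
p=s["tool_pos"]*1000
for w in a[1:].reshape(-1,3): print("shift units",np.round(M.T@(w-p)/60,3));p=w
E
python3 go.py 79.9 430 230 196 422.6 -176.9 120 422.6 -176.9 53
```

```text
t 1.9 pos [252.4 571.8 196.4] ang 66.18 q [ 1.14  0.42  1.63 -0.    1.09 -0.02]
turn units -1.715
shift units [-3.912 -5.089  0.006]
shift units [-1.068 -6.698  1.267]
shift units [ 0.    -0.     1.117]
```

{"name": "step_arm", "arguments": {
  "plan": [
    [0,0,0,0,-0.86],
    [0,0,0,0,-0.855],
    [0,-0.65,-0.85,0,0],
    [0,-0.65,-0.85,0,0],
    [0,-0.65,-0.85,0,0],
    [0,-0.65,-0.85,0,0],
    [0,-0.65,-0.85,0,0],
    [0,-0.66,-0.84,0,0],
    [0,-0.13,-0.84,0.1,0],
    [0,-0.13,-0.84,0.1,0],
    [0,-0.13,-0.84,0.1,0],
    [0,-0.13,-0.84,0.1,0],
    [0,-0.13,-0.84,0.2,0],
    [0,-0.13,-0.84,0.2,0],
    [0,-0.14,-0.83,0.2,0],
    [0,-0.14,-0.83,0.25,0],
    [0,0,0,0,0],
    [0,0,0,0,0]
  ],
  "force": 25
}}

```text
t: 4.15
tool_pos: [0.417, -0.1677, 0.1214]
tcp_rot: [-0.0, 0.089, 0.996, 0.0]
contact_force: [0.7, 0.4, -0.4]
gripper_width: 0.0876
gripper_force: 0.0
```

```bash
python3 go.py 79.9 422.6 -176.9 120 422.6 -176.9 42
```

```text
t 4.15 pos [ 417.  -167.7  121.4] ang 79.84 q [-0.41  0.29  2.06  0.    0.79 -1.8 ]
turn units -0.007
shift units [-0.118 -0.134  0.023]
shift units [-1.0e-03 -0.0e+00  1.3e+00]
```

{"name": "step_arm", "arguments": {
  "plan": [
    [0,-0.118,-0.134,0.02,0],
    [0,0,0,0.45,0],
    [0,0,0,0.45,0],
    [0,0,0,0.4,0],
    [0,0,0,0,0],
    [1,0,0,0,0],
    [1,0,0,0,0],
    [1,0,0,0,0],
    [1,0,0,0,0],
    [1,0,0,0,0],
    [1,0,0,0,0]
  ],
  "force": 25
}}

```text
t: 5.52
tool_pos: [0.4228, -0.1772, 0.0422]
tcp_rot: [0.0, 0.088, 0.996, -0.0]
contact_force: [-0.0, -0.2, 0.3]
gripper_width: 0.0313
gripper_force: 0.0
```

```bash
cat > c.py <<'E'
from h import *
for cam in ["top","scene"]:
    c=read_camera(cam)
    for n,a,b in [("straightedge",.02,.031),("board",.012,.024)]:
        r=rect(cam,c,n,a,b)
        if r: print(cam,n,round(r[0],2),np.round(r[1][0],1),np.round(r[1][1],1),round(r[1][2],2))
s=observe();print(s["t"],s["tool_pos"],s["contact_force"],s["torque"],s["gripper_width"])
E
python3 c.py
```

```text
top straightedge 0.66 [ 441.8 -109. ] [99.4 39.5] 80.66
top board 0.75 [ 567.2 -210.3] [240.8 110. ] 84.27
scene straightedge 0.71 [ 429.2 -177.9] [240.3  45.3] 79.63
scene board 0.96 [ 566.2 -209.7] [240.7 113.6] 83.77
5.825 [ 0.42275704 -0.17718008  0.04213277] [-0.87160714  0.15201358  0.56973401] [ 0.02657979 -0.03452589 -0.01354072] 0.006876424494959691
```

Run:
```python
from h import *
c=read_camera("scene");print(observe()["gripper_width"],observe()["gripper_force"])
cv2.imwrite("pics/s1.png",c["frame"][:,:,::-1])
```

```text
0.003156239023916982 0.0
```

View pics/s1.png

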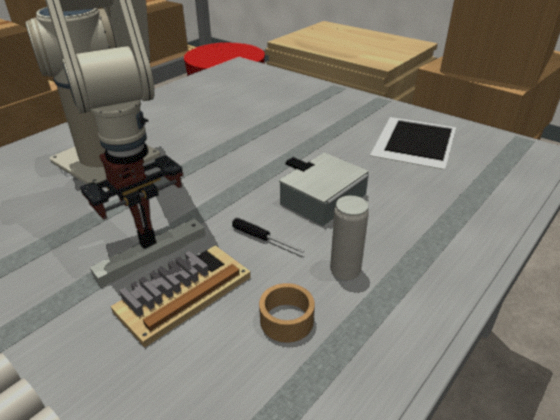

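The scene view shows the fingers shut at about (147,237), just above the bar, with no grip between them. I need to find where the grip really is.

Run:
```python
from h import *
c=read_camera("top");K,T=c["K"],c["T"]
im=cv2.imread("pics/top0.png");print(T[:3,:3].round(2).tolist())
m=(im.max(2)<50);m[:260]=0;m[295:]=0;m[:,:335]=0;m[:,375:]=0
v,u=np.nonzero(m);print(u.min(),u.max(),v.min(),v.max(),len(u))
for z in (.026,.066):
  for uu,vv in [(u.mean(),v.mean()),(u.min(),v.max()),(u.max(),v.min())]:
    d=T[:3,:3]@np.linalg.inv(K)@[uu,vv,1];k=(z-T[2,3])/d[2];print(z,(T[:3,3]+k*d).round(4))
s=read_camera("scene");P=cloud(s).reshape(-1,3)
k=(abs(P[:,0]-.425)<.06)&(abs(P[:,1]+.177)<.08)&(P[:,2]>.032)&(P[:,2]<.075)
np.set_printoptions(suppress=True);Q=P[k];print(len(Q),Q.min(0),Q.max(0))
F=s["frame"].reshape(-1,3)[k];i=np.argsort(Q[:,2]);print(np.c_[Q[i][::8].round(3),F[i][::8]])
```

```text
[[-0.02, -0.99, 0.13], [-1.0, 0.02, 0.0], [-0.0, -0.13, -0.99]]
346 361 276 286 136
0.026 [ 0.4215 -0.18    0.026 ]
0.026 [ 0.4109 -0.1626  0.026 ]
0.026 [ 0.4323 -0.197   0.026 ]
0.066 [ 0.4242 -0.1724  0.066 ]
0.066 [ 0.414  -0.1558  0.066 ]
0.066 [ 0.4344 -0.1886  0.066 ]
281 [ 0.41110327 -0.19373913  0.03230579] [ 0.437088   -0.16211591  0.07499809]
[[ 0.435 -0.173  0.032 24.    23.    21.   ]
 [ 0.43  -0.186  0.033  0.     0.     0.   ]
 [ 0.433 -0.166  0.035 44.    45.    45.   ]
 [ 0.43  -0.191  0.036  6.     5.     6.   ]
 [ 0.432 -0.182  0.037  4.     7.     7.   ]
 [ 0.432 -0.177  0.038  0.     0.     0.   ]
 [ 0.432 -0.179  0.04   5.    10.     4.   ]
 [ 0.432 -0.189  0.041  6.     0.     0.   ]
 [ 0.433 -0.182  0.042  6.     7.    11.   ]
 [ 0.432 -0.184  0.043 11.     9.     9.   ]
 [ 0.429 -0.176  0.045  4.     1.     2.   ]
 [ 0.431 -0.189  0.046  8.     4.     6.   ]
 [ 0.429 -0.188  0.047  0.     0.     0.   ]
 [ 0.431 -0.176  0.048 10.     8.     2.   ]
 [ 0.433 -0.173  0.049  8.     7.     2.   ]
 [ 0.429 -0.189  0.05  11.     8.    10.   ]
 [ 0.43  -0.183  0.052 1
[... 176 characters left out ...]
57 12.    19.    17.   ]
 [ 0.431 -0.179  0.058 11.     5.     5.   ]
 [ 0.433 -0.175  0.059  0.     2.     3.   ]
 [ 0.432 -0.182  0.06   8.     9.    13.   ]
 [ 0.427 -0.192  0.061  4.     0.     1.   ]
 [ 0.429 -0.179  0.062 15.    10.    13.   ]
 [ 0.43  -0.185  0.064 26.    20.    20.   ]
 [ 0.424 -0.187  0.065  8.     0.     4.   ]
 [ 0.43  -0.192  0.065  9.     7.     6.   ]
 [ 0.431 -0.187  0.065 25.    19.    10.   ]
 [ 0.422 -0.188  0.066 22.    17.    20.   ]
 [ 0.428 -0.192  0.067  5.     4.     0.   ]
 [ 0.43  -0.179  0.07  26.    22.    17.   ]
 [ 0.434 -0.183  0.072 36.    21.    18.   ]
 [ 0.43  -0.189  0.074 30.     9.     0.   ]
 [ 0.433 -0.189  0.075 41.    19.    19.   ]]
```

Run:
```python
from h import *
s=read_camera("scene");P=cloud(s)
cv2.imwrite("pics/s2.png",cv2.resize(s["frame"][140:290,70:220,::-1],None,fx=4,fy=4,interpolation=cv2.INTER_CUBIC))
o=observe();print(o["gripper_width"],o["gripper_force"],o["contact_force"])
```

```text
0.0005671952728379351 0.0 [ 0.16437356  0.44013276 -0.09557366]
```

View pics/s2.png

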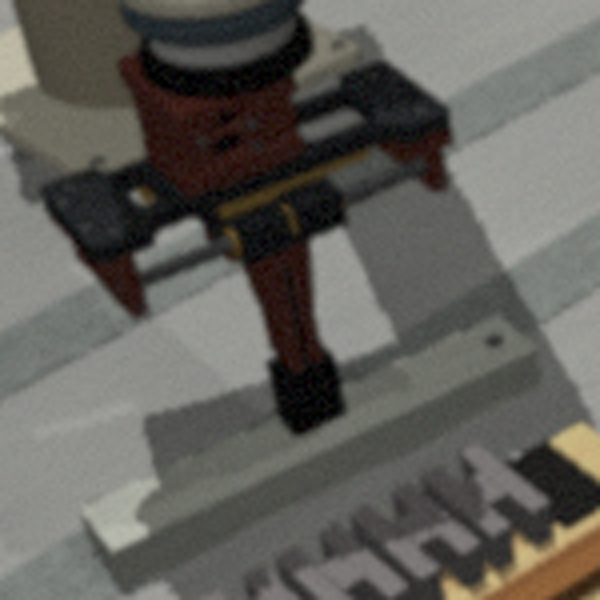

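Run:
```python
from h import *
s=read_camera("scene");P=cloud(s);np.set_printoptions(suppress=True)
for v in range(205,250,3): print(v,[(u,P[v,u].round(3).tolist(),s["frame"][v,u].tolist()) for u in (141,145)])
```

```text
205 [(141, [0.43, -0.178, 0.128], [40, 22, 15]), (145, [0.436, -0.173, 0.128], [37, 18, 7])]
208 [(141, [1.11, -0.573, 0.652], [21, 9, 0]), (145, [0.435, -0.173, 0.121], [39, 21, 11])]
211 [(141, [0.435, -0.183, 0.119], [39, 27, 24]), (145, [0.435, -0.175, 0.115], [39, 19, 17])]
214 [(141, [0.434, -0.184, 0.112], [38, 19, 15]), (145, [0.437, -0.178, 0.11], [37, 12, 8])]
217 [(141, [0.432, -0.184, 0.104], [39, 22, 13]), (145, [1.11, -0.573, 0.652], [34, 8, 9])]
220 [(141, [0.434, -0.187, 0.099], [43, 26, 20]), (145, [0.432, -0.177, 0.092], [34, 21, 18])]
223 [(141, [0.433, -0.188, 0.092], [39, 18, 10]), (145, [0.435, -0.18, 0.088], [27, 14, 18])]
226 [(141, [0.433, -0.19, 0.086], [44, 27, 20]), (145, [0.433, -0.181, 0.08], [32, 21, 19])]
229 [(141, [0.429, -0.188, 0.075], [35, 7, 5]), (145, [0.434, -0.183, 0.074], [31, 16, 7])]
232 [(141, [0.424, -0.187, 0.065], [24, 19, 22]), (145, [0.429, -0.182, 0.064], [24, 7, 1])]
235 [(141, [0.427, -0.191, 0.061], [14, 10, 7]), (145, [0.431, -0.184, 0.059], [7, 16, 14])]
238 [(141, [0.427, -0.192, 0.054], [3, 8, 14]), (145, [0.43, -0.185, 0.051], [0, 0, 0])]
241 [(141, [0.426, -0.193, 0.046], [14, 14, 14]), (145, [0.429, -0.186, 0.043], [9, 10, 15])]
244 [(141, [0.421, -0.192, 0.035], [12, 14, 12]), (145, [0.431, -0.189, 0.038], [13, 7, 14])]
247 [(141, [0.419, -0.192, 0.026], [82, 83, 77]), (145, [0.429, -0.189, 0.029], [17, 15, 13])]
```

{"name": "step_arm", "arguments": {
  "plan": [
    [1,0,0,-0.5,0],
    [1,0,0,-0.5,0],
    [1,0,0,0,0],
    [1,0,0,0,0]
  ]
}}

```text
t: 6.58
tool_pos: [0.4224, -0.177, 0.1017]
tcp_rot: [-0.0, 0.088, 0.996, 0.0]
contact_force: [-0.7, 0.8, 0.7]
gripper_width: 0.0005
gripper_force: 0.0
```

Run:
```python
from h import *
s=read_camera("scene");P=cloud(s);o=observe();print(o["tool_pos"],o["gripper_width"])
cv2.imwrite("pics/s3.png",cv2.resize(s["frame"][140:290,70:220,::-1],None,fx=4,fy=4,interpolation=cv2.INTER_CUBIC))
M=s["frame"].max(2)<70
for z in np.arange(.03,.2,.006):
    k=M&(abs(P[...,2]-z)<.003)&(abs(P[...,0]-.425)<.06)&(abs(P[...,1]+.177)<.06)
    if k.sum()>2: print(round(z,3),k.sum(),P[k][:,:2].min(0).round(3),P[k][:,:2].max(0).round(3))
```

```text
[ 0.42213914 -0.17687902  0.10139206] 0.0005718146786480792
0.03 33 [ 0.416 -0.193] [ 0.434 -0.167]
0.036 39 [ 0.412 -0.193] [ 0.435 -0.166]
0.042 42 [ 0.414 -0.194] [ 0.435 -0.165]
0.048 33 [ 0.412 -0.193] [ 0.435 -0.165]
0.054 48 [ 0.415 -0.193] [ 0.435 -0.165]
0.06 41 [ 0.412 -0.193] [ 0.436 -0.165]
0.066 92 [ 0.412 -0.192] [ 0.435 -0.163]
0.132 23 [ 0.411 -0.188] [ 0.436 -0.172]
0.138 35 [ 0.411 -0.19 ] [ 0.437 -0.173]
0.144 31 [ 0.415 -0.189] [ 0.437 -0.173]
0.15 35 [ 0.411 -0.19 ] [ 0.437 -0.173]
0.156 31 [ 0.416 -0.19 ] [ 0.437 -0.173]
0.162 39 [ 0.417 -0.19 ] [ 0.437 -0.171]
0.168 35 [ 0.414 -0.192] [ 0.437 -0.172]
0.174 36 [ 0.418 -0.192] [ 0.436 -0.17 ]
0.18 49 [ 0.415 -0.193] [ 0.438 -0.17 ]
0.186 45 [ 0.412 -0.194] [ 0.437 -0.168]
0.192 48 [ 0.421 -0.195] [ 0.438 -0.166]
0.198 29 [ 0.43  -0.196] [ 0.438 -0.167]
```

View pics/s3.png

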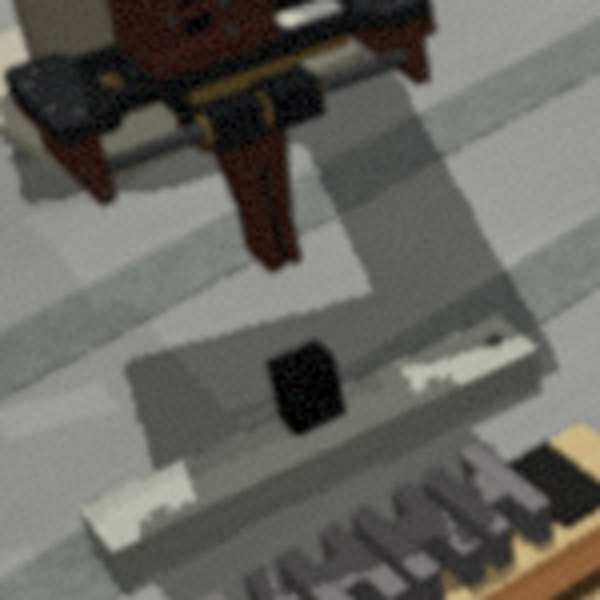

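The crop settles it: with the tool reported at z=0.1015, the fingertips show at about z=0.129. They should be at 0.094, so the real tool sits about 36 mm higher than reported (the tip is at reported z + 28 mm). The grip stands untouched at crop (307,385). I'll correct for this offset from here on.

{"name": "step_arm", "arguments": {
  "plan": [
    [0,0,0,0,0],
    [0,0,0,0,0],
    [0,0,0,0,0],
    [0,0,0,0,0],
    [0,0,0,0,0],
    [0,0,0,0,0],
    [0,0,0,0,0],
    [0,0,0,0,0],
    [0,0,0,0,0],
    [0,0,0,0.5,0],
    [0,0,0,0.5,0],
    [0,0,0,0.3,0],
    [0,0,0,0.2,0],
    [0,0,0,0,0]
  ]
}}

```text
t: 8.38
tool_pos: [0.4224, -0.177, 0.0117]
tcp_rot: [-0.001, 0.088, 0.996, 0.0]
contact_force: [-1.0, 0.4, 0.5]
gripper_width: 0.0882
gripper_force: 0.0
```

{"name": "step_arm", "arguments": {
  "plan": [
    [1,0,0,0,0],
    [1,0,0,0,0],
    [1,0,0,0,0],
    [1,0,0,0,0],
    [1,0,0,0,0],
    [1,0,0,0,0],
    [1,0,0,0,0],
    [1,0,0,0,0]
  ],
  "force": 25
}}

```text
t: 9.38
tool_pos: [0.4228, -0.1771, 0.0122]
tcp_rot: [-0.0, 0.088, 0.996, 0.0]
contact_force: [0.2, 3.0, 2.0]
gripper_width: 0.0297
gripper_force: 25.0
```

{"name": "step_arm", "arguments": {
  "plan": [
    [1,0,0,0,-0.28],
    [1,0,0,0,-0.27],
    [1,-0.2,0,0,0],
    [1,-0.3,0,0,0],
    [1,-0.3,0,0,0],
    [1,-0.2,0,0,0],
    [1,-0.04,0,0,0],
    [1,0,0,0,0],
    [1,0,0,0,0]
  ]
}}

```text
t: 10.5
tool_pos: [0.4848, -0.1835, 0.0122]
tcp_rot: [0.0, 0.05, 0.999, -0.0]
contact_force: [-0.8, -0.7, 1.6]
gripper_width: 0.0295
gripper_force: 25.0
```

```bash
python3 c.py
```

```text
top straightedge 0.58 [ 471.8 -115.1] [104.2  44.4] 84.7
top board 0.73 [0. 0.] [0. 0.] 0.0
scene straightedge 0.64 [ 475.8 -184.5] [241.8  40.4] 80.54
scene board 0.96 [ 567.6 -209.9] [240.7 110.7] 84.31
10.8 [ 0.48481919 -0.18344814  0.01217606] [-2.5192449  -1.33640012  0.89267305] [-0.14366531  0.2693236   0.03288528] 0.02977495707205519
```

```bash
cat > d.py <<'E'
from h import *
import sys
s=read_camera("scene");P=cloud(s);t=read_camera("top")
a=cv2.resize(s["frame"][150:330,60:280],(770,630));b=t["frame"][180:320,270:430]
cv2.imwrite(sys.argv[1],np.hstack([cv2.resize(s["frame"][170:320,70:270],(400,300)),cv2.resize(b,(343,300))])[:,:,::-1])
for nm,C in (("s",P),("t",cloud(t))):
    k=(C[...,2]>.021)&(C[...,2]<.031)&(C[...,0]<.515)&(C[...,0]>.4)&(C[...,1]<-.04)&(C[...,1]>-.34)
    Q=C[k];ys=np.arange(-.31,-.05,.02);E=[]
    for y in ys:
        w=Q[abs(Q[:,1]-y)<.01]
        if len(w)>10:E.append((y,*np.percentile(w[:,0],[3,97])))
    E=np.array(E);print(nm,len(Q),E.round(4).tolist())
E
python3 d.py pics/p5.png
```

```text
s 1052 [[-0.31, 0.4385, 0.51], [-0.29, 0.4565, 0.4767], [-0.27, 0.4564, 0.5065], [-0.25, 0.4584, 0.4802], [-0.23, 0.4622, 0.4834], [-0.21, 0.463, 0.4846], [-0.19, 0.4722, 0.4877], [-0.17, 0.4697, 0.4876], [-0.15, 0.4771, 0.491], [-0.13, 0.4707, 0.4917], [-0.11, 0.4725, 0.4941], [-0.09, 0.4767, 0.4958], [-0.07, 0.4763, 0.4966]]
t 251 [[-0.15, 0.4483, 0.4885], [-0.13, 0.4485, 0.4534], [-0.11, 0.4511, 0.4936], [-0.09, 0.4537, 0.4962], [-0.07, 0.4562, 0.4965]]
```

View pics/p5.png

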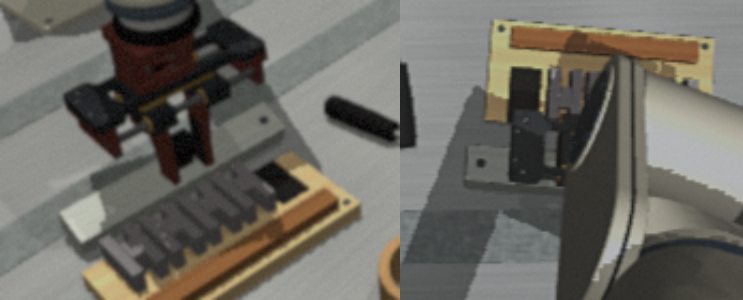

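```bash
cat > e.py <<'E'
from h import *
s=read_camera("scene");P=cloud(s);F=s["frame"].astype(int);np.set_printoptions(suppress=True)
M=(F.max(2)<75)&(P[...,0]>.4)&(P[...,0]<.53)&(P[...,1]<-.1)&(P[...,1]>-.26)
red=M&(F[...,0]>F[...,2]+12)
for n,K in (("red",red),("blk",M&~red)):
  for z in np.arange(.032,.13,.01):
    k=K&(abs(P[...,2]-z)<.005)
    if k.sum()>4: q=P[k];print(n,z.round(3),k.sum(),np.percentile(q[:,:2],[5,95],axis=0).round(3).tolist())
o=observe();print(o["tool_pos"],o["q"])
E
python3 e.py
```

```text
red 0.042 26 [[0.475, -0.209], [0.499, -0.165]]
red 0.052 46 [[0.476, -0.209], [0.499, -0.164]]
red 0.062 46 [[0.478, -0.209], [0.5, -0.164]]
red 0.072 49 [[0.479, -0.21], [0.5, -0.164]]
red 0.082 54 [[0.48, -0.212], [0.5, -0.164]]
red 0.092 67 [[0.48, -0.213], [0.499, -0.163]]
red 0.102 56 [[0.483, -0.213], [0.5, -0.16]]
red 0.112 16 [[0.486, -0.183], [0.502, -0.163]]
red 0.122 52 [[0.478, -0.226], [0.524, -0.11]]
blk 0.032 68 [[0.469, -0.238], [0.528, -0.158]]
blk 0.042 207 [[0.476, -0.256], [0.529, -0.158]]
blk 0.052 53 [[0.477, -0.202], [0.496, -0.169]]
blk 0.062 51 [[0.481, -0.197], [0.496, -0.169]]
blk 0.072 96 [[0.47, -0.19], [0.494, -0.169]]
blk 0.082 22 [[0.476, -0.208], [0.496, -0.168]]
blk 0.092 25 [[0.478, -0.209], [0.499, -0.161]]
blk 0.102 7 [[0.485, -0.207], [0.501, -0.16]]
blk 0.112 5 [[0.474, -0.225], [0.498, -0.162]]
blk 0.122 76 [[0.476, -0.227], [0.522, -0.114]]
[ 0.48483295 -0.18344098  0.01216222] [-0.38463249  0.56360977  1.96082828 -0.00010198  0.61717797 -1.85579542]
```

```bash
cat > f.py <<'E'
from h import *
np.set_printoptions(suppress=True)
for cam in ("scene","top"):
    c=read_camera(cam);C=cloud(c).reshape(-1,3);F=c["frame"].reshape(-1,3).astype(int)
    th=np.radians(-5.68);ex=np.array([np.cos(th),np.sin(th)]);ey=np.array([-np.sin(th),np.cos(th)])
    d=C[:,:2]-[.567,-.2098];bx=d@ex;by=d@ey
    for lo,hi in ((-.1,-.02),(.06,.135)):
        k=(by>lo)&(by<hi)&(F.max(1)>45)
        print(cam,lo,[(int(x*1000),int(1000*np.median(C[k&(abs(bx-x)<.003),2])) if (k&(abs(bx-x)<.003)).sum()>3 else None) for x in np.arange(-.14,-.03,.006)])
E
python3 f.py
```

```text
scene -0.1 [(-140, 477), (-134, 469), (-128, 462), (-122, 452), (-115, 39), (-109, 155), (-103, 161), (-97, 119), (-91, 29), (-85, 25), (-79, 334), (-73, 375), (-67, 372), (-61, 366), (-55, 344), (-49, 142), (-43, 40), (-37, 40), (-31, 41)]
scene 0.06 [(-140, 439), (-134, 447), (-128, 452), (-122, 453), (-115, 418), (-109, 398), (-103, 400), (-97, 406), (-91, 28), (-85, 24), (-79, 427), (-73, 428), (-67, 422), (-61, 412), (-55, 146), (-49, 145), (-43, 385), (-37, 315), (-31, 19)]
top -0.1 [(-140, 481), (-134, 474), (-128, 465), (-122, 458), (-115, 450), (-109, 441), (-103, 427), (-97, 420), (-91, 414), (-85, 405), (-79, 397), (-73, 389), (-67, 382), (-61, 375), (-55, 366), (-49, 352), (-43, None), (-37, None), (-31, None)]
top 0.06 [(-140, 500), (-134, 487), (-128, 482), (-122, 475), (-115, 468), (-109, 442), (-103, 436), (-97, 420), (-91, 428), (-85, 414), (-79, 412), (-73, 395), (-67, 380), (-61, 162), (-55, 162), (-49, 162), (-43, 20), (-37, 20), (-31, 20)]
```

```bash
sed -i 's/(F.max(1)>45)/(F.max(1)>45)\&(C[:,2]<.06)/' f.py; python3 f.py
```

```text
scene -0.1 [(-140, None), (-134, None), (-128, None), (-122, 37), (-115, 36), (-109, 34), (-103, 32), (-97, 29), (-91, 26), (-85, 19), (-79, 22), (-73, 1), (-67, None), (-61, None), (-55, 40), (-49, 41), (-43, 40), (-37, 41), (-31, 41)]
scene 0.06 [(-140, None), (-134, None), (-128, None), (-122, 36), (-115, 36), (-109, 34), (-103, 31), (-97, 29), (-91, 25), (-85, 18), (-79, 0), (-73, 0), (-67, 0), (-61, None), (-55, 17), (-49, 17), (-43, 17), (-37, 18), (-31, 18)]
top -0.1 [(-140, None), (-134, None), (-128, None), (-122, None), (-115, None), (-109, None), (-103, None), (-97, None), (-91, None), (-85, None), (-79, None), (-73, None), (-67, None), (-61, None), (-55, None), (-49, None), (-43, None), (-37, None), (-31, None)]
top 0.06 [(-140, 0), (-134, 0), (-128, 2), (-122, 31), (-115, 37), (-109, 35), (-103, 33), (-97, 31), (-91, 28), (-85, 26), (-79, 0), (-73, 0), (-67, 0), (-61, 0), (-55, 0), (-49, 16), (-43, 16), (-37, 17), (-31, 17)]
```

The bar tipped forward about 20° between the pads because I held the grip too high. I'll let go so it falls flat, then measure again.

{"name": "step_arm", "arguments": {
  "plan": [
    [0,0,0,0,0],
    [0,0,0,0,0],
    [0,0,0,0,0],
    [0,0,0,0,0],
    [0,0,0,0,0],
    [0,0,0,0,0],
    [0,0,0,-0.6,0],
    [0,0,0,-0.7,0],
    [0,0,0,0,0]
  ]
}}

```text
t: 12.28
tool_pos: [0.4871, -0.1843, 0.0929]
tcp_rot: [0.003, 0.05, 0.999, -0.001]
contact_force: [0.0, -0.0, 0.8]
gripper_width: 0.0876
gripper_force: 0.0
```

```bash
python3 f.py; python3 c.py; python3 e.py
```

```text
scene -0.1 [(-140, None), (-134, 24), (-128, 25), (-122, 25), (-115, 25), (-109, 25), (-103, 25), (-97, 25), (-91, 14), (-85, 0), (-79, 0), (-73, 0), (-67, None), (-61, None), (-55, 40), (-49, 41), (-43, 41), (-37, 40), (-31, 41)]
scene 0.06 [(-140, None), (-134, 25), (-128, 25), (-122, 25), (-115, 25), (-109, 25), (-103, 25), (-97, 24), (-91, 13), (-85, 0), (-79, 0), (-73, 0), (-67, None), (-61, None), (-55, 17), (-49, 17), (-43, 17), (-37, 18), (-31, 18)]
top -0.1 [(-140, 2), (-134, None), (-128, None), (-122, None), (-115, None), (-109, None), (-103, None), (-97, None), (-91, None), (-85, None), (-79, None), (-73, None), (-67, None), (-61, None), (-55, None), (-49, None), (-43, None), (-37, None), (-31, None)]
top 0.06 [(-140, 0), (-134, 0), (-128, 26), (-122, 26), (-115, 26), (-109, 26), (-103, 26), (-97, 26), (-91, 25), (-85, 0), (-79, 0), (-73, 0), (-67, 0), (-61, 0), (-55, 1), (-49, 17), (-43, 16), (-37, 17), (-31, 16)]
top straightedge 0.74 [ 463.2 -123.1] [121.7  39.9] 84.03
top board 0.74 [ 566.9 -210.1] [240.5 109.9] 84.08
scene straightedge 0.83 [ 457.4 -182.7] [239.4  45.7] 84.55
scene board 0.62 [ 568.3 -209.9] [242.5 111.7] 83.41
12.675 [ 0.48426959 -0.18314236  0.08919588] [0.25536143 0.62522949 0.53053487] [ 0.06293826  0.00529151 -0.05433417] 0.08755281659564623
red 0.122 46 [[0.474, -0.237], [0.502, -0.136]]
blk 0.032 114 [[0.45, -0.238], [0.527, -0.159]]
blk 0.042 156 [[0.451, -0.254], [0.529, -0.165]]
blk 0.052 72 [[0.446, -0.197], [0.462, -0.17]]
blk 0.062 141 [[0.444, -0.196], [0.462, -0.169]]
blk 0.072 5 [[0.446, -0.196], [0.458, -0.173]]
blk 0.112 9 [[0.484, -0.196], [0.5, -0.137]]
blk 0.122 31 [[0.48, -0.231], [0.5, -0.136]]
[ 0.48440605 -0.18318397  0.08937433] [-0.38452715  0.42663669  1.93664079  0.00001558  0.779862   -1.85576892]
```

```bash
python3 go.py 84.3 451.2 -181.4 89 451.2 -181.4 4
```

```text
t 12.725 pos [ 484.4 -183.2   89.4] ang 84.3 q [-0.38  0.43  1.94  0.    0.78 -1.86]
turn units -0.001
shift units [ 0.554 -0.025  0.007]
shift units [-2.000e-03 -1.000e-03  1.417e+00]
```

{"name": "step_arm", "arguments": {
  "plan": [
    [0,0.3,-0.01,0,0],
    [0,0.25,-0.01,0,0],
    [0,0,0,0,0],
    [0,0,0,0.4,0],
    [0,0,0,0.4,0],
    [0,0,0,0.35,0],
    [0,0,0,0.2,0],
    [0,0,0,0.05,0],
    [0,0,0,0,0]
  ]
}}

```text
t: 13.85
tool_pos: [0.4522, -0.1814, 0.0065]
tcp_rot: [0.0, 0.05, 0.999, -0.0]
contact_force: [0.0, -0.3, 0.7]
gripper_width: 0.0879
gripper_force: 0.0
```

{"name": "step_arm", "arguments": {
  "plan": [
    [1,0,0,0,0],
    [1,0,0,0,0],
    [1,0,0,0,0],
    [1,0,0,0,0],
    [1,0,0,0,0],
    [1,0,0,0,0],
    [1,0,0,0,0],
    [1,0,0,0,0]
  ],
  "force": 50
}}

```text
t: 14.85
tool_pos: [0.4519, -0.1812, 0.0062]
tcp_rot: [-0.0, 0.05, 0.999, 0.0]
contact_force: [-0.6, 0.8, 0.7]
gripper_width: 0.0298
gripper_force: 50.0
```

```bash
python3 e.py
```

```text
red 0.032 13 [[0.446, -0.206], [0.466, -0.164]]
red 0.042 46 [[0.444, -0.207], [0.466, -0.163]]
red 0.052 48 [[0.444, -0.207], [0.466, -0.162]]
red 0.062 37 [[0.447, -0.207], [0.465, -0.163]]
red 0.072 48 [[0.447, -0.209], [0.466, -0.161]]
red 0.082 50 [[0.449, -0.21], [0.467, -0.159]]
red 0.092 61 [[0.449, -0.211], [0.467, -0.16]]
red 0.102 30 [[0.457, -0.205], [0.467, -0.159]]
red 0.112 37 [[0.438, -0.233], [0.489, -0.108]]
red 0.122 62 [[0.455, -0.228], [0.493, -0.109]]
blk 0.032 114 [[0.458, -0.238], [0.527, -0.159]]
blk 0.042 190 [[0.458, -0.256], [0.529, -0.159]]
blk 0.052 61 [[0.458, -0.196], [0.463, -0.167]]
blk 0.062 123 [[0.445, -0.195], [0.463, -0.167]]
blk 0.072 27 [[0.445, -0.2], [0.462, -0.166]]
blk 0.082 22 [[0.443, -0.208], [0.462, -0.166]]
blk 0.092 13 [[0.444, -0.204], [0.466, -0.157]]
blk 0.102 6 [[0.447, -0.206], [0.468, -0.158]]
blk 0.112 25 [[0.443, -0.224], [0.492, -0.109]]
blk 0.122 179 [[0.45, -0.242], [0.49, -0.121]]
[ 0.45187998 -0.18120725  0.00614584] [-0.40586012  0.5471865   2.03021638  0.00011022  0.5643756  -1.87720753]
```

{"name": "step_arm", "arguments": {
  "plan": [
    [1,0,0,-0.04,0],
    [1,-0.1,0,0,0],
    [1,-0.15,0,0,0],
    [1,-0.15,0,0,0],
    [1,-0.12,0,0,0],
    [1,0,0,0,0],
    [1,0,0,0.04,0],
    [1,0,0,0,0]
  ]
}}

```text
t: 15.9
tool_pos: [0.4827, -0.1843, 0.0062]
tcp_rot: [-0.0, 0.05, 0.999, 0.0]
contact_force: [0.5, 0.7, -0.8]
gripper_width: 0.03
gripper_force: 50.0
```

```bash
python3 f.py;python3 c.py
```

```text
scene -0.1 [(-140, 0), (-134, 0), (-128, 0), (-122, None), (-115, None), (-109, None), (-103, 25), (-97, 25), (-91, 25), (-85, 25), (-79, 25), (-73, 25), (-67, 25), (-61, 23), (-55, 40), (-49, 40), (-43, 40), (-37, 41), (-31, 41)]
scene 0.06 [(-140, 0), (-134, 0), (-128, 0), (-122, None), (-115, None), (-109, None), (-103, 24), (-97, 25), (-91, 25), (-85, 25), (-79, 25), (-73, 25), (-67, 25), (-61, 20), (-55, 17), (-49, 17), (-43, 17), (-37, 17), (-31, 17)]
top -0.1 [(-140, None), (-134, None), (-128, None), (-122, None), (-115, None), (-109, None), (-103, None), (-97, None), (-91, None), (-85, None), (-79, None), (-73, None), (-67, None), (-61, None), (-55, None), (-49, None), (-43, None), (-37, None), (-31, None)]
top 0.06 [(-140, 0), (-134, 0), (-128, 0), (-122, 0), (-115, 0), (-109, 0), (-103, 0), (-97, 26), (-91, 26), (-85, 26), (-79, 26), (-73, 26), (-67, 26), (-61, 26), (-55, 0), (-49, 17), (-43, 17), (-37, 17), (-31, 17)]
top straightedge 0.58 [ 495.7 -112.2] [91.3 39.8] 84.32
top board 0.96 [ 567.8 -210. ] [239.8 108.8] 84.0
scene straightedge 0.68 [ 491.5 -186.5] [240.7  50.3] 84.55
scene board 0.62 [ 566.9 -209.8] [240.3 113.1] 83.98
16.3 [ 0.48271263 -0.18430945  0.00616776] [-1.17420748  0.17955915  0.05549964] [ 0.21783919  0.18699338 -0.03563397] 0.029574974536321012
```

{"name": "step_arm", "arguments": {
  "plan": [
    [1,-0.03,0,0,0],
    [1,-0.03,0,0,0],
    [1,0,0,0,0]
  ]
}}

```text
t: 16.68
tool_pos: [0.4871, -0.1849, 0.0062]
tcp_rot: [0.0, 0.05, 0.999, -0.0]
contact_force: [-0.7, -0.1, -0.2]
gripper_width: 0.0298
gripper_force: 50.0
```

{"name": "step_arm", "arguments": {
  "plan": [
    [1,-0.02,0,0,0],
    [1,0,0,0,0]
  ]
}}

```text
t: 16.92
tool_pos: [0.4877, -0.1849, 0.0062]
tcp_rot: [-0.0, 0.05, 0.999, -0.0]
contact_force: [-2.9, 0.0, 1.1]
gripper_width: 0.0297
gripper_force: 50.0
```

{"name": "step_arm", "arguments": {
  "plan": [
    [1,-0.02,0,0,0],
    [1,0,0,0,0]
  ]
}}

```text
t: 17.18
tool_pos: [0.4879, -0.1849, 0.0062]
tcp_rot: [-0.001, 0.05, 0.999, 0.0]
contact_force: [-5.8, -0.5, 5.8]
gripper_width: 0.0302
gripper_force: 50.0
```

{"name": "step_arm", "arguments": {
  "plan": [
    [1,0.02,0,0,0],
    [1,0,0,0,0],
    [0,0,0,0,0],
    [0,0,0,0,0],
    [0,0,0,0,0],
    [0,0,0,0,0],
    [0,0,0,0,0],
    [0,0,0,-0.6,0],
    [0,0,0,-0.8,0],
    [0,0,0,-0.8,0],
    [0,0,0.6,-0.5,0],
    [0,0,0.8,0,0],
    [0,0,0.8,0,0],
    [0,0,0.8,0,0],
    [0,0,0,0,0]
  ]
}}

```text
t: 19.05
tool_pos: [0.5057, -0.0033, 0.1683]
tcp_rot: [0.0, 0.048, 0.999, 0.0]
contact_force: [-0.6, -0.6, 0.4]
gripper_width: 0.0875
gripper_force: 0.0
```

```bash
python3 c.py; python3 go.py 87.3 489.5 221.1 168 489.5 221.1 34
```

```text
top straightedge 0.58 [ 490.3 -224.3] [164.7  41.3] 84.22
top board 0.84 [ 565.2 -229.8] [201.  109.5] 84.1
scene straightedge 0.83 [ 493.5 -186.4] [240.7  44.6] 84.61
scene board 0.6 [ 566.1 -209.7] [240.7 114.8] 84.29
19.35 [ 0.50555535 -0.00684784  0.16814064] [-0.37589539 -0.09117508  0.05153938] [ 0.00923003 -0.02376433 -0.0254299 ] 0.08755641942179203
t 19.35 pos [505.6  -6.8 168.1] ang 84.21 q [-0.04  0.29  1.91 -0.    0.94 -1.51]
turn units -0.387
shift units [4.460e-01 3.782e+00 2.000e-03]
shift units [-0.     0.     2.233]
```

The straightedge is flush: board x ≈ -74.8 mm and parallel. Next is the flap tab.

{"name": "step_arm", "arguments": {
  "plan": [
    [0,0,0,0,-0.387],
    [0,0.07,0.6,0,0],
    [0,0.08,0.64,0,0],
    [0,0.08,0.64,0,0],
    [0,0.08,0.64,0,0],
    [0,0.08,0.64,0,0],
    [0,0.056,0.622,0,0],
    [0,0,0,0,0],
    [0,0,0,0,0]
  ]
}}

```text
t: 20.48
tool_pos: [0.4892, 0.221, 0.168]
tcp_rot: [-0.0, 0.023, 1.0, -0.0]
contact_force: [-1.2, 0.4, 0.4]
gripper_width: 0.0878
gripper_force: 0.0
```

```bash
python3 go.py 87.3 489.5 221.1 168 489.5 221.1 26
python3 - <<'E'
from h import *
print([l["centre"] for l in landmark_of("scene","flap_tab")[:1]])
c=read_camera("scene");print([l["centre"] for l in landmark_of("scene","flap_tab")[:1]],[l["centre"] for l in landmark_of("scene","flap_hinge")[:1]])
E
```

```text
t 20.475 pos [489.2 221.  168. ] ang 87.36 q [ 0.4   0.33  1.85 -0.    0.96 -1.12]
turn units 0.008
shift units [-0.004  0.001 -0.001]
shift units [-1.000e-03  1.000e-03  2.367e+00]
[[0.4918, 0.2201, 0.0618]]
[] [[0.6489, 0.2139, 0.061]]
```

{"name": "step_arm", "arguments": {
  "plan": [
    [0,0,0,0.6,0],
    [0,0,0,0.7,0],
    [0,0,0,0.7,0],
    [0,0,0,0.35,0],
    [0,0,0,0,0],
    [1,0,0,0,0],
    [1,0,0,0,0],
    [1,0,0,0,0],
    [1,0,0,0,0],
    [1,0,0,0,0],
    [1,0,0,0,0],
    [1,0,0,0,0],
    [1,0,0,0,0]
  ],
  "force": 20
}}

```text
t: 22.3
tool_pos: [0.489, 0.2204, 0.0271]
tcp_rot: [-0.0, 0.022, 1.0, -0.001]
contact_force: [2.3, -9.5, 2.3]
gripper_width: 0.0301
gripper_force: 20.0
```

Run:
```python
import numpy as np
# arc: r, start angle 0 (pinch level with hinge), step 8deg: tool x is -bin x, tool z down
r=163;a=np.radians(np.arange(0,105,8));x=-r*np.cos(a);z=r*np.sin(a)
print(np.c_[-np.diff(x)/60,-np.diff(z)/60].round(2).tolist())
```

```text
[[-0.03, -0.38], [-0.08, -0.37], [-0.13, -0.36], [-0.18, -0.33], [-0.22, -0.31], [-0.26, -0.27], [-0.3, -0.23], [-0.33, -0.19], [-0.35, -0.14], [-0.37, -0.09], [-0.38, -0.04], [-0.38, 0.01], [-0.37, 0.07]]
```

{"name": "step_arm", "arguments": {
  "plan": [
    [1,-0.03,0,-0.38,0],
    [1,-0.08,0,-0.37,0],
    [1,-0.13,0,-0.36,0],
    [1,-0.18,0,-0.33,0],
    [1,0,0,0,0]
  ]
}}

```text
t: 22.92
tool_pos: [0.5141, 0.2191, 0.1143]
tcp_rot: [-0.001, 0.023, 1.0, -0.001]
contact_force: [-2.0, -8.0, 2.8]
gripper_width: 0.0298
gripper_force: 20.0
```

{"name": "step_arm", "arguments": {
  "plan": [
    [1,-0.22,0,-0.31,0],
    [1,-0.26,0,-0.27,0],
    [1,-0.3,0,-0.23,0],
    [1,-0.33,0,-0.19,0],
    [1,0,0,0,0]
  ]
}}

```text
t: 23.55
tool_pos: [0.5817, 0.2159, 0.1738]
tcp_rot: [-0.0, 0.023, 1.0, -0.001]
contact_force: [-1.6, -8.5, 2.4]
gripper_width: 0.0303
gripper_force: 20.0
```

{"name": "step_arm", "arguments": {
  "plan": [
    [1,-0.35,0,-0.14,0],
    [1,-0.37,0,-0.09,0],
    [1,-0.38,0,-0.04,0],
    [1,-0.38,0,0.01,0],
    [1,-0.2,0,0.03,0],
    [1,0,0,0,0],
    [1,0,0,0,0]
  ]
}}

```text
t: 24.42
tool_pos: [0.6822, 0.2111, 0.1875]
tcp_rot: [0.0, 0.023, 1.0, -0.002]
contact_force: [0.5, -8.0, 4.2]
gripper_width: 0.0297
gripper_force: 20.0
```

Run:
```python
from h import *
s=read_camera("scene");t=read_camera("top")
cv2.imwrite("pics/p6.png",np.hstack([s["frame"],t["frame"]])[60:300,:][:, :, ::-1][:, 200:1000])
for cam in("scene","top"): print([np.round(l["centre"],3) for l in landmark_of(cam,"flap_tab")[:1]],[np.round(l["centre"],3) for l in landmark_of(cam,"insert")[:1]])
```

```text
[array([0.67 , 0.214, 0.221])] [array([ 0.572,  0.226, -0.   ])]
[array([0.67 , 0.211, 0.218])] [array([0.572, 0.224, 0.003])]
```

View pics/p6.png

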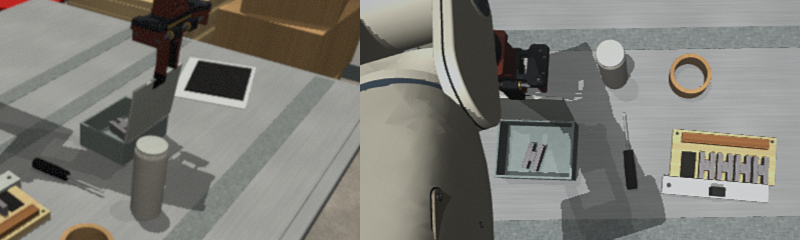

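The flap stands upright with its tab at about (0.67, 0.212, 0.22), and the insert shows in the bin at about (535,155) in the picture. I'll release the flap and back away upward.

{"name": "step_arm", "arguments": {
  "plan": [
    [0,0,0,0,0],
    [0,0,0,0,0],
    [0,0,0,0,0],
    [0,0,0,0,0],
    [0,0,0,0,0],
    [0,0,0,0,0],
    [0,0,0,-0.6,0],
    [0,0,0,-0.6,0],
    [0,0.5,0,0,0],
    [0,0.9,0,0,0],
    [0,0.9,0,0,0],
    [0,0.9,0,0,0],
    [0,0.9,0,0,0],
    [0,0,0,0,0]
  ]
}}

```text
t: 26.48
tool_pos: [0.4328, 0.2244, 0.2596]
tcp_rot: [-0.0, 0.022, 1.0, -0.0]
contact_force: [0.6, 0.2, -0.3]
gripper_width: 0.088
gripper_force: 0.0
```

```bash
cat > i.py <<'E'
from h import *
for cam in ("scene","top"):
    c=read_camera(cam)
    print(cam,*[(n,[np.round(l["centre"],4).tolist() for l in landmark_of(cam,n)[:1]]) for n in ("insert","flap_tab","flap_hinge","bin")])
    r=rect(cam,c,"insert",.02,.04)
    if r and len(r[2])>5: print(r[0],r[1],len(r[2]))
s=observe();print(s["t"],s["tool_pos"])
E
python3 i.py
```

```text
scene ('insert', [[0.6684, 0.2133, 0.2216]]) ('flap_tab', [[0.6696, 0.2154, 0.2166]]) ('flap_hinge', [[0.6508, 0.2116, 0.0601]]) ('bin', [[0.5817, 0.216, -0.0006]])
0.65 ((571.1019287109375, 226.2667236328125), (35.219879150390625, 63.786537170410156), 71.37874603271484) 180
top ('insert', [[0.5718, 0.2252, 0.0057]]) ('flap_tab', []) ('flap_hinge', [[0.651, 0.2123, 0.0611]]) ('bin', [[0.5836, 0.2166, 0.0003]])
0.7 ((573.5654296875, 225.7222900390625), (35.38626480102539, 59.52593994140625), 72.69967651367188) 338
27.075 [0.43612066 0.22450246 0.25918749]
```

```bash
python3 go.py 72.5 572.7 225.8 259 572.7 225.8 -18
```

```text
t 27.075 pos [436.1 224.5 259.2] ang 87.38 q [ 0.45  0.15  1.86  0.    1.14 -1.07]
turn units 1.859
shift units [-2.164e+00  7.050e-01  2.000e-03]
shift units [-1.000e-03  1.000e-03  4.617e+00]
```

{"name": "step_arm", "arguments": {
  "plan": [
    [0,0,0,0,0.93],
    [0,0,0,0,0.93],
    [0,-0.7,0.23,0,0],
    [0,-0.73,0.24,0,0],
    [0,-0.73,0.235,0,0],
    [0,0,0,0.7,0],
    [0,0,0,0.7,0],
    [0,0,0,0.6,0],
    [0,0,0,0,0],
    [0,0,0,0,0]
  ]
}}

```text
t: 28.32
tool_pos: [0.5731, 0.2263, 0.1406]
tcp_rot: [0.001, 0.152, 0.988, 0.0]
contact_force: [0.4, -0.6, -0.1]
gripper_width: 0.0877
gripper_force: 0.0
```

```bash
python3 go.py 72.5 572.7 225.8 139 572.7 225.8 -18; python3 i.py
```

```text
t 28.325 pos [573.1 226.3 140.6] ang 72.51 q [ 0.36  0.48  1.69 -0.    0.97 -0.91]
turn units 0.002
shift units [ 0.004 -0.01   0.027]
shift units [ 3.000e-03 -2.000e-03  2.617e+00]
scene ('insert', [[0.5754, 0.2297, 0.0011]]) ('flap_tab', [[0.6674, 0.2173, 0.2196]]) ('flap_hinge', [[0.5326, -0.2404, 0.0175]]) ('bin', [[0.5833, 0.2153, 0.0019]])
0.65 ((572.4830932617188, 225.2591094970703), (36.46412658691406, 61.040584564208984), 74.11727905273438) 174
top ('insert', []) ('flap_tab', [[0.6689, 0.2132, 0.2186]]) ('flap_hinge', [[0.65, 0.2111, 0.0589]]) ('bin', [[0.5876, 0.2195, -0.0011]])
0.5 ((586.337158203125, 212.26730346679688), (166.9038543701172, 128.80374145507812), 87.42328643798828) 245
28.925 [0.57220234 0.22596638 0.13944137]
```

Lined up. Descending into the bin, slowly near the bottom.

{"name": "step_arm", "arguments": {
  "plan": [
    [0,0,0,0.6,0],
    [0,0,0,0.7,0],
    [0,0,0,0.6,0],
    [0,0,0,0.35,0],
    [0,0,0,0.2,0],
    [0,0,0,0,0]
  ]
}}

```text
t: 29.68
tool_pos: [0.5722, 0.226, -0.0078]
tcp_rot: [-0.0, 0.152, 0.988, -0.0]
contact_force: [-0.2, 0.2, 0.7]
gripper_width: 0.0876
gripper_force: 0.0
```

{"name": "step_arm", "arguments": {
  "plan": [
    [0,0,0,0.1,0],
    [0,0,0,0.05,0],
    [0,0,0,0,0]
  ]
}}

```text
t: 30.05
tool_pos: [0.5723, 0.226, -0.0164]
tcp_rot: [0.0, 0.152, 0.988, 0.0]
contact_force: [-0.4, 0.4, -0.1]
gripper_width: 0.0878
gripper_force: 0.0
```

{"name": "step_arm", "arguments": {
  "plan": [
    [1,0,0,0,0],
    [1,0,0,0,0],
    [1,0,0,0,0],
    [1,0,0,0,0],
    [1,0,0,0,0],
    [1,0,0,0,0],
    [1,0,0,0,0],
    [1,0,0,0,0]
  ],
  "force": 25
}}

```text
t: 31.05
tool_pos: [0.5722, 0.226, -0.0166]
tcp_rot: [0.0, 0.152, 0.988, 0.0]
contact_force: [-0.4, 0.6, 0.7]
gripper_width: 0.0336
gripper_force: 25.0
```

{"name": "step_arm", "arguments": {
  "plan": [
    [1,0,0,-0.3,0],
    [1,0,0,-0.5,0],
    [1,0,0,-0.5,0],
    [1,0,0,-0.5,0],
    [1,0,0,-0.4,0],
    [1,0,0,0,-0.7],
    [1,0,0,0,-0.775],
    [1,0,0,0,0]
  ]
}}

```text
t: 32.05
tool_pos: [0.5723, 0.226, 0.1165]
tcp_rot: [0.0, 0.05, 0.999, 0.0]
contact_force: [0.6, 0.9, -0.7]
gripper_width: 0.0341
gripper_force: 25.0
```

```bash
python3 go.py 84.3 549.6 -127.3 118 549.6 -127.3 68
```

```text
t 32.05 pos [572.3 226.  116.5] ang 84.26 q [ 0.36  0.51  1.71  0.    0.93 -1.11]
turn units -0.005
shift units [-0.208 -5.897 -0.027]
shift units [ 0.001 -0.     0.833]
```

{"name": "step_arm", "arguments": {
  "plan": [
    [1,-0.01,-0.3,0,0],
    [1,-0.02,-0.5,0,0],
    [1,-0.02,-0.6,0,0],
    [1,-0.02,-0.6,0,0],
    [1,-0.02,-0.6,0,0],
    [1,-0.02,-0.6,0,0],
    [1,-0.02,-0.6,0,0],
    [1,-0.02,-0.6,0,0],
    [1,-0.02,-0.6,0,0],
    [1,-0.02,-0.5,0,0],
    [1,-0.018,-0.397,0,0],
    [1,0,0,0,0],
    [1,0,0,0.4,0],
    [1,0,0,0.4,0],
    [1,0,0,0,0],
    [1,0,0,0,0]
  ]
}}

```text
t: 34.05
tool_pos: [0.5498, -0.1271, 0.068]
tcp_rot: [0.0, 0.05, 0.999, -0.0]
contact_force: [0.2, -0.3, -0.3]
gripper_width: 0.034
gripper_force: 25.0
```

```bash
python3 go.py 84.3 549.6 -127.3 68; python3 c.py
python3 - <<'E'
from h import *
s=read_camera("scene");r=cut_out("scene","insert");P=cloud(s)
for x in r[:2]:
    q=P[x["region"]&(P[...,2]>.03)&(P[...,2]<.2)];print(x["confidence"],len(q),np.percentile(q,[3,50,97],axis=0).round(3).tolist())
print([(n,[np.round(l["centre"],3).tolist() for l in landmark_of("scene",n)[:2]]) for n in("insert","flap_tab","tape","can","driver")])
t=read_camera("top")
cv2.imwrite("pics/p7.png",np.hstack([cv2.resize(s["frame"][100:320,60:380],(480,330)),cv2.resize(t["frame"][160:300,260:420],(317,330))])[:,:,::-1])
E
```

```text
t 34.05 pos [ 549.8 -127.1   68. ] ang 84.31 q [-0.25  0.51  1.84  0.    0.78 -1.72]
turn units 0.002
shift units [ 0.003 -0.003  0.   ]
top straightedge 0.61 [504.4 -75.1] [15.8 39.8] 82.71
top board 0.54 [622.9 -99.1] [ 2.5 10.1] 86.92
scene straightedge 0.88 [ 492. -187.] [239.1  44.8] 84.26
scene board 0.92 [ 566.7 -209.4] [241.3 112.5] 84.12
34.35 [ 0.54992523 -0.12740069  0.06801554] [ 0.51936298 -0.13693489 -0.97849462] [-0.0116462   0.03236547  0.01867131] 0.033849783040002024
0.88 450 [[0.527, -0.148, 0.092], [0.565, -0.125, 0.112], [0.581, -0.111, 0.114]]
[('insert', [[0.548, -0.129, 0.085]]), ('flap_tab', [[0.669, 0.212, 0.217], [0.55, -0.129, 0.087]]), ('tape', [[0.757, -0.137, 0.004]]), ('can', [[0.767, 0.038, -0.001]]), ('driver', [[0.587, 0.009, 0.001], [0.547, -0.129, 0.083]])]
```

View pics/p7.png

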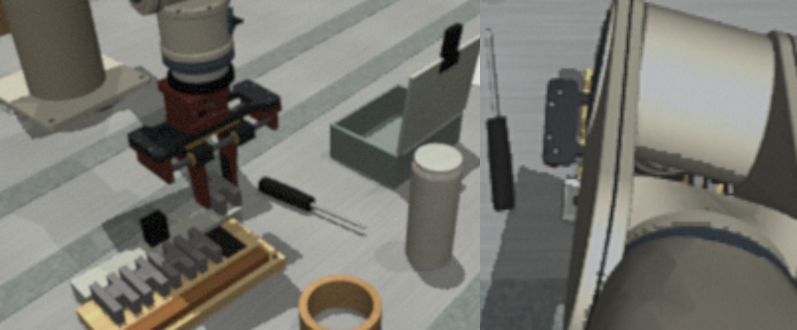

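The picture shows the insert held level at about (222,190), over the dark gap pad at (228,237). The flap is open at the upper right, the straightedge is against the board, and the tape, can and screwdriver haven't moved. The insert measures (0.548, -0.129, 0.085) against a gap at (0.550, -0.128, 0.018), so I'm handing in.

```bash
python3 -c "
from bench import *
print(job_done())"
```

```text
the job is handed in; nothing more can be done
None
```

I handed the job in at about 34 s of the 64 s limit, with every condition met by my last measurements; no verdict came back. The insert is held level over the empty place, with its underside about 43 mm above the block tops. The straightedge is flush, the flap is open, and the tape, can and screwdriver have not moved.

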